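# Shut the jar tester and hold its cam lift at the top

### The arm

A 7-joint arm with a two-finger parallel gripper is mounted at the origin on the work surface. World frame = base frame: x ahead of the robot, y to its left, z up, the work surface at z = 0. Lengths are in mm, angles in rad, forces in N, time in s.
With the tool pointing down it reaches from about 400 to 875 mm from the base axis. Payload 4.4 kg.
Tool frame: the origin (TCP) lies midway between the tips of the shut fingers; the grasp point (between the pads) lies 19 mm behind it; z points along the fingers, y is the line along which they close (so a half turn about z gives the same grasp; the last joint's range is limited). The gripper opens to 85 mm and grips with 20 to 120 N. Pads are 22 mm wide; open, the fingers measure 114 mm over their backs; the gripper's body (76 mm by 85 mm) begins 54 mm behind the grasp point. The pads swing forward as they close: fully open they stand 13 mm farther back than shut.
Start: joints at [1.075, 0.628, 0.038, 1.517, -0.027, 0.996, -0.02], TCP at [270.876, -590.884, 231.313] pointing down, gripper open.
Joint ranges: [-3.06, 3.06], [-0.37, 2.12], [-1.25, 1.32], [0.18, 2.47], [-1.1, 4.24], [0.23, 1.98], [-2.94, 2.94]. Speed limits (rad/s): [2.57, 2.57, 3.14, 3.14, 3.14, 3.14, 3.14].

### API

Orientations are given as [roll, pitch, yaw] about the fixed x, y, z axes, in that order (R = Rz(yaw) Ry(pitch) Rx(roll)).
In Python, from cell import telemetry, eyes, ctrl, finder gives the robot as it stands.
- The arm moves only by the tool move_arm, never from a script. Its argument "steps" is a list of rows, each a list of 7 numbers: the turn, a rotation vector about the world's x, y, z in degrees, then the shift along the world's x, y, z in m, then the finger opening in m, from 0 to 0.0854. A call has 1 to 5 rows; each row shifts and turns the commanded pose from where the row before left it; what a row does not reach is not made up. A row lasts 1/10 s, in which the tool goes at most 50 mm and 8.59 degrees, less where a joint would pass 70% of its speed; a pose out of reach is approached as far as the arm can. A call with a gripper value outside its range is refused whole. The fingers move at their own pace and stop on an object; the grip force is fixed at half the most. Time passes only in rows, so rows that do not move let the fingers close. It gives the time, the measured TCP pose, the force, the opening and the grip force at its end, in the units of the state.
- telemetry.read_state(): the state, without advancing time (a new reading comes with each control period).
- eyes.get_image(name): name is "scene" or "top" or "wrist"; returns (picture, depth): 480x640x3 uint8, blue, green, red; 480x640 float32, mm along the optical axis (not along the pixel's ray), 0 where there is no reading.
- eyes.calibration(name): a dict with "fx", "fy", "cx", "cy" (pixels), "distortion" ([k1, k2, p1, p2, k3] as OpenCV has them; the pictures are not rectified), "position" and "attitude" of the camera in the world. Camera axes: x right, y down, z forward; pixel columns grow to the right and rows downward; lengths in mm; the calibration is good to about 2 mm. A picture is of the moment at which its call begins: read the wrist's pose just before it. calibration takes no time and is no camera call; for the wrist camera it gives the pose at the moment of the call.
- ctrl.finish_job(): hands the job in; it is judged then, once.
Trained networks look in the newest picture that a camera, given by its name, has taken for a name from the list of things; names that differ only in an ending like _2 or _b are one class to them, and where a whole thing is asked for, a point or a joint stands for the part that bears it (a point fixed in the world has none). Each returns a list of dicts, best first, with "confidence" (0 to 1); they miss things now and then, are a little off and sometimes report something else, mostly with a low value. They report only what shows in the picture. A call takes as long as a camera call.
- finder.boxes_of(camera, name): "location" ([x, y, z] in mm, in the coordinates of the camera as it stood for that picture, good to about 4 mm: the middle of the surface that is visible of it).
- finder.cut_out(camera, name): "mask" (480x640 bool, what is visible of it).
- finder.pinpoint(camera, name): "location" ([x, y, z] in mm, in the coordinates of the camera as it stood for that picture, good to about 4 mm: a listed point, or the origin of a listed thing).
The state is a dict: "clock": time; "qpos": joint angles; "qd": joint speeds; "tau": joint torques, N m; "eef_pos": TCP position; "tool_rot": TCP orientation; "force": force on the tool from outside, world axes, zero at the start; "torque": the same for the moment, N m; "width": finger opening in mm; "gripper_force": force on a finger pad.
Only numpy, scipy, OpenCV 4.12 (cv2) and the standard library are available. Lean on these libraries where they do the work, as an engineer would, in place of code of your own. Each camera call takes 0.05 s, during which the arm holds its last target. There are 200 camera calls.

### The job

On the lab bench stands a jar tester: push its clear chamber door fully shut until it snaps home on its catch, then swing the sprung cam lever round to the point of highest lift, where the lever stands in line with the small index post and the jar is raised right up to the roof. The lever springs back if let go, so finish while still holding it there. Leave the loose jar, bottle and beaker around it where they stand.

Things in the scene. Friction and masses are not known exactly. Their poses are not given: they have to be found in the camera images.
- station: The jar tester, fixed to the bench: white base plate 200 (x) x 400 (y) x 30 mm; on its -y half a clear chamber 176 mm wide (y -150 to +12 mm, roof top at 150 mm), on its +y half a grey 90 mm square housing (top 125 mm) with the cam lever. Origin: on the bench, 10 mm to the -y side of the plate's centre; z up. The door faces the station's own -y (roughly the robot's right).
- door (a joint): Chamber door, rad: 0 = shut and seated, up to 1.3 open. It opens clockwise seen from above, its free edge going from the station's +x towards its -y, and stays where left (light friction). A sprung ball in the sill stops a slow door about 0.08 rad before shut; 4 to 8 N at the free edge rides over it, then the door snaps to 0.
- door_hinge (a point): Point on the door's vertical hinge line (robot side of the chamber), 95 mm above the bench, in the mid-plane of the panel. Axes parallel to the station's.
- door_edge (a point): Point on the door's free edge, outer face, 128 mm above the bench; moves with the door. From the hinge it lies 160 mm along the panel and 5 mm outwards. Panel: 160 wide, 10 thick, aluminium frame, 43 to 148 mm above the bench; a black knob 14 mm in diameter, 18 mm long is on its outer face 142 mm from the hinge, 66 mm up. Push the outer face near its top, above the knob.
- cam_lever (a joint): Angle of the cam lever about its vertical axis, rad: 0 = rest (lever towards the robot), grows clockwise seen from above, stop at 2.2. Highest lift at 1.5; the lift falls off either side. A spring drives it back to 0: about 1.5 N at the grip at rest, 5 N at 1.5 rad.
- lever_pivot (a point): Point on the lever's vertical turning axis, 143 mm above the bench, at (0, 110) mm in the station frame. Fixed.
- lever_grip (a point): Centre of the lever's upright handle, 184 mm above the bench, 85 mm from the turning axis; moves with the lever. A round black pin 18 mm in diameter, 152 to 204 mm above the bench, on a flat steel arm 18 mm wide (top at 148 mm). It can be pinched from above, the pin turning between the pads as they follow the arc, or be pushed sideways.
- index_post (a point): Top of the small fixed steel index post (8 mm diameter, 133 mm above the bench, 118 mm from the turning axis). The lever arm points straight at it at the highest lift.
- stage (a joint): Height of the lift stage with the jar, m: 0 = down, about 0.0195 = highest lift (jar lid just under the chamber roof). Driven only by the cam lever.
- jar_top (a point): Centre of the top of the white-lidded jar (64 mm diameter) on the lift stage inside the chamber; 117 mm above the bench when down, 137 mm at the highest lift.
- yellow_jar: Bystander: loose glass jar with yellow cap, 84 mm diameter, 115 mm high. Origin: centre of its underside.
- reagent_bottle: Bystander: loose white bottle with blue cap, 60 mm diameter, 125 mm high. Origin: centre of its underside.
- beaker: Bystander: loose glass beaker, 68 mm diameter, 85 mm high. Origin: centre of its underside.

How it is judged (in metres and radians):
On the way, in this order (a step that is already met when the one before it is completed fails the run):
1. the door is shut and seated on its catch (value of joint door below 0.025 rad), for 0.2 s.
2. the lever is at its highest lift (value of joint cam_lever between 1.34 and 1.66 rad and value of joint door below 0.025 rad), for 0.3 s.
At the end, for the whole second after the job is handed in: The door is within 0.025 rad of shut, behind its catch; the cam lever stands still within 0.16 rad of its highest-lift angle (1.5 rad), the stage is lifted more than 18 mm, and the robot's fingers press on the lever with more than 1.5 N, holding it against its spring (all of step 2 and value of joint stage above 0.018 m and velocity of joint cam_lever between -0.1 and 0.1 rad/s and contact force between the fingers and cam_lever above 1.5 N); the arm keeps its last pose, push and grip.
It fails at once if the yellow-capped jar is knocked or shifted by more than 30 mm (distance of yellow_jar from where it was at the start of the episode above 0.03 m).
It fails at once if the reagent bottle is knocked or shifted by more than 30 mm (distance of reagent_bottle from where it was at the start of the episode above 0.03 m).
It fails at once if the beaker is knocked or shifted by more than 30 mm (distance of beaker from where it was at the start of the episode above 0.03 m).
It also fails if it takes over 53 s, if anything falls off the work surface, if the arm or the gripper's body presses on something with over 40 N, if the wrist force passes 120 N, or if a joint passes its speed limit or range.

## Working session

There is one attempt and no reset: what is moved stays moved. The work goes in short steps, Python scripts to look and compute and a tool call to move; the robot and the scene stay as the last step left them, time stands still between calls to the robot, and variables do not carry over. Pictures are saved under pics/ and viewed, at most 10 in all, crops included, and the job is handed in when it is done.

Besides the shell and the picture viewer there is one more tool, called after "Request:" in YAML: its name, and indented under it one key for each argument. move_arm: Moves the arm, as the interface text tells. Its arguments: {"type":"object","properties":{"steps":{"type":"array"}},"required":["steps"]}

```bash
mkdir -p pics
cat > h.py <<'E'
import numpy as np, cv2
from scipy.spatial.transform import Rotation as R
from cell import telemetry, eyes, ctrl, finder
def T(cam):
    c=eyes.calibration(cam); a=np.array(c["attitude"],float)
    M=a if a.shape==(3,3) else R.from_euler('xyz',a).as_matrix()
    return M,np.array(c["position"],float)
def pts(cam,names,kind="pinpoint"):
    M,p=T(cam); out={}
    for n in names:
        r=getattr(finder,kind)(cam,n)
        if r: out[n]=(np.round(M@np.array(r[0]["location"])+p,0),round(r[0]["confidence"],2))
        else: out[n]=None
    return out
E
python3 - <<'E'
from h import *
print(eyes.calibration("scene")); print(telemetry.read_state())
for cam in("scene","top"):
    im,d=eyes.get_image(cam); cv2.imwrite(f"pics/{cam}0.png",im)
    for k,v in pts(cam,["station","door_hinge","door_edge","lever_pivot","lever_grip","index_post","jar_top","yellow_jar","reagent_bottle","beaker"]).items(): print(cam,k,v)
E
```

```text
{'fx': 475.4838281744256, 'fy': 475.4838281744256, 'cx': 322.13487499048034, 'cy': 229.9392452004259, 'distortion': array([-0.01861742,  0.        ,  0.        ,  0.        ,  0.        ]), 'position': array([1161.93405714,  -21.23638842, 1152.45749052]), 'attitude': array([-2.5856902 , -0.00300748,  1.55231651])}
{'clock': 0.0, 'qpos': array([ 1.07519171,  0.62935187,  0.03845436,  1.51836334, -0.02698831,
        0.99629864, -0.01999257]), 'qd': array([ 0.00090409, -0.00091467,  0.00053526,  0.00089646, -0.00073497,
       -0.00087251, -0.00060116]), 'tau': array([-1.50901842e-04, -5.63401437e+01,  1.22607082e+00, -1.93444920e+01,
        1.09188686e-02,  1.03875477e-02, -5.86243331e-06]), 'eef_pos': array([ 270.60749479, -590.30647867,  230.38709083]), 'tool_rot': array([-3.13969031e+00,  4.24427569e-05,  4.29808516e-01]), 'force': array([ 0.11652502, -0.00101546,  0.25081902]), 'torque': array([0.0065994 , 0.04983714, 0.01022692]), 'gripper_force': 0.0, 'width': 85.8366575070979}
scene station (array([583.,  55.,   3.]), 0.64)
scene door_hinge (array([481., -79.,  97.]), 0.87)
sc
[... 167 characters left out ...]
ost (array([642., 270., 133.]), 0.65)
scene jar_top (array([411., 392.,  -1.]), 0.2)
scene yellow_jar (array([550., 439.,  -2.]), 0.71)
scene reagent_bottle (array([409., 392.,   0.]), 0.75)
scene beaker (array([ 391., -436.,   -1.]), 0.74)
top station (array([583.,  53.,   3.]), 0.65)
top door_hinge (array([489., -76.,  94.]), 0.84)
top door_edge (array([ 605., -189.,  126.]), 0.75)
top lever_pivot (array([597., 166., 144.]), 0.68)
top lever_grip (array([521., 203., 186.]), 0.61)
top index_post (array([643., 273., 135.]), 0.67)
top jar_top None
top yellow_jar (array([545., 440.,  -1.]), 0.88)
top reagent_bottle (array([409., 392.,   1.]), 0.9)
top beaker (array([ 395., -438.,   -2.]), 0.65)
```

View pics/scene0.png

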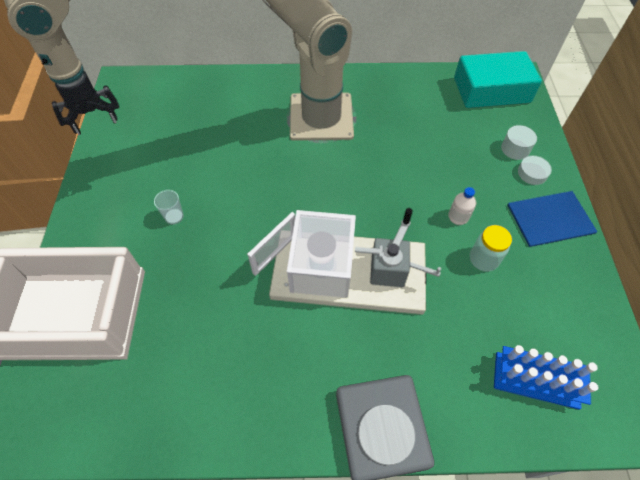

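View pics/top0.png

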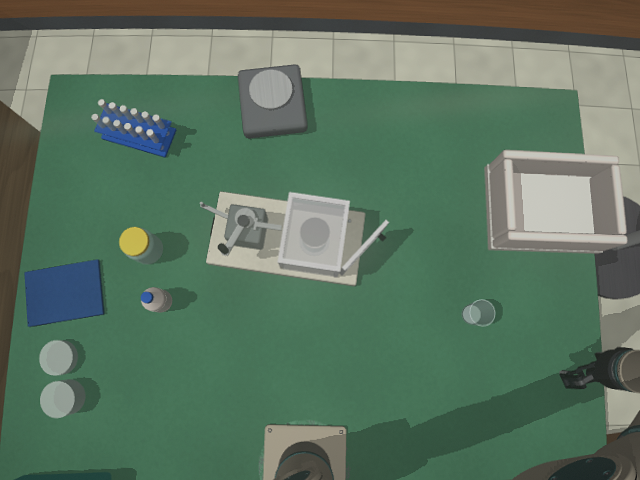

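The scene view shows the station mid-bench with the door open at about (270,245) and the lever pin at (407,215). The post is at (437,271). The detector points match the given sizes: lever 85 mm, post 117 mm, lever-to-post angle 1.5 rad. Station yaw is about -0.135 and the door is about 0.58 rad open. First I move over the beaker to outside the door with the fingers shut.

Request:
move_arm:
  steps:
    - [0,0,-4,0.029,0.036,0,0]
    - [0,0,-4,0.029,0.036,0,0]
    - [0,0,-4,0.029,0.036,0,0]
    - [0,0,-4,0.029,0.036,0,0]
    - [0,0,-4,0.029,0.036,0,0]

```text
clock: 1.6
eef_pos: [416.9, -409.4, 231.5]
tool_rot: [3.141, -0.001, 0.078]
force: [1.0, -0.1, 0.2]
width: 12.3
gripper_force: 0.0
```

Request:
move_arm:
  steps:
    - [0,0,-4,0.029,0.036,0,0]
    - [0,0,-4,0.029,0.036,0,0]
    - [0,0,-4,0.029,0.036,0,0]
    - [0,0,-4,0.029,0.036,0,0]
    - [0,0,-4,0.029,0.036,0,0]

```text
clock: 2.1
eef_pos: [562.0, -229.3, 231.5]
tool_rot: [3.141, -0.001, -0.271]
force: [0.6, -0.1, -0.2]
width: 0.4
gripper_force: 0.0
```

Request:
move_arm:
  steps:
    - [0,0,0,0,0,-0.041,0]
    - [0,0,0,0,0,-0.041,0]
    - [0,0,0,0,0,-0.041,0]
    - [0,0,0,0,0,0,0]

```text
clock: 2.5
eef_pos: [557.0, -228.8, 103.2]
tool_rot: [-3.14, 0.011, -0.268]
force: [-1.2, 0.4, 0.1]
width: -0.3
gripper_force: 0.0
```

Run:
```python
from h import *
s=telemetry.read_state();print(s["clock"],s["eef_pos"],s["force"])
im,d=eyes.get_image("scene"); print(pts("scene",["door_edge","door_hinge"]))
cv2.imwrite("pics/s1.png",cv2.resize(im[180:320,220:460],None,fx=3,fy=3))
```

```text
2.5 [ 556.96933573 -228.7677229   103.23718682] [-1.17436855  0.43996554  0.12977053]
{'door_edge': (array([ 600., -192.,  129.]), 0.7), 'door_hinge': None}
```

View pics/s1.png

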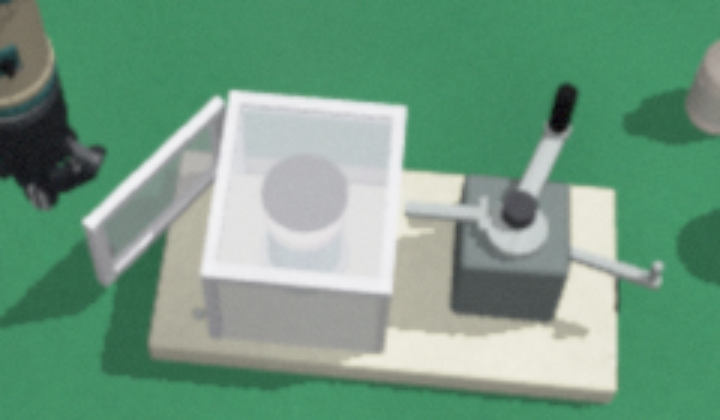

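The fingers are outside the door panel, whose free edge is at crop (100,265), with the knob side clear. Now I push it along its arc.

Request:
move_arm:
  steps:
    - [0,0,0,0.012,0.02,0,0]
    - [0,0,0,0.012,0.02,0,0]
    - [0,0,0,0.01,0.01,0,0]
    - [0,0,0,0.01,0.01,0,0]

```text
clock: 3.05
eef_pos: [606.5, -171.0, 110.5]
tool_rot: [3.141, -0.003, -0.268]
force: [-0.0, 0.1, 1.1]
width: -0.2
gripper_force: 0.4
```

Request:
move_arm:
  steps:
    - [0,0,0,0.007,0.011,0,0]
    - [0,0,0,0.006,0.011,0,0]
    - [0,0,0,0.004,0.009,0,0]
    - [0,0,0,0.004,0.009,0,0]

```text
clock: 3.45
eef_pos: [626.0, -130.6, 109.0]
tool_rot: [3.141, 0.0, -0.269]
force: [-1.4, 0.2, 2.9]
width: -0.1
gripper_force: 1.4
```

Run:
```python
from h import *
im,d=eyes.get_image("scene"); print(pts("scene",["door_edge","door_hinge"]))
s=telemetry.read_state();print(s["clock"],s["eef_pos"],s["force"])
```

```text
{'door_edge': (array([546., 441.,   0.]), 0.47), 'door_hinge': (array([482., -80.,  93.]), 0.58)}
3.6 [ 626.38839776 -130.39491714  108.74357432] [-0.29720199 -0.05816132  1.92163643]
```

Keep pushing past the catch, slowly, watching force.

Request:
move_arm:
  steps:
    - [0,0,0,0.001,0.005,0,0]
    - [0,0,0,0.001,0.005,0,0]
    - [0,0,0,0,0,0,0]

```text
clock: 3.9
eef_pos: [628.1, -122.6, 108.8]
tool_rot: [3.14, -0.001, -0.27]
force: [0.3, 0.0, 4.3]
width: 0.1
gripper_force: 2.3
```

Request:
move_arm:
  steps:
    - [0,0,0,0,0.004,0,0]
    - [0,0,0,0,0.004,0,0]
    - [0,0,0,0,0,0,0]

```text
clock: 4.2
eef_pos: [628.8, -117.6, 109.3]
tool_rot: [3.136, -0.005, -0.271]
force: [-0.2, -9.6, 5.2]
width: 0.3
gripper_force: 4.7
```

Run:
```python
from h import *
im,d=eyes.get_image("scene"); print(pts("scene",["door_edge"]))
s=telemetry.read_state();print(s["clock"],s["eef_pos"],s["force"])
im,d=eyes.get_image("top"); print(pts("top",["door_edge"]))
cv2.imwrite("pics/t2.png",cv2.resize(im[180:300,180:420],None,fx=3,fy=3))
```

```text
{'door_edge': (array([ 645., -102.,  128.]), 0.76)}
4.3 [ 628.76822935 -117.59916297  109.32659184] [ -0.41516209 -10.42375203   6.15038348]
{'door_edge': None}
```

View pics/t2.png

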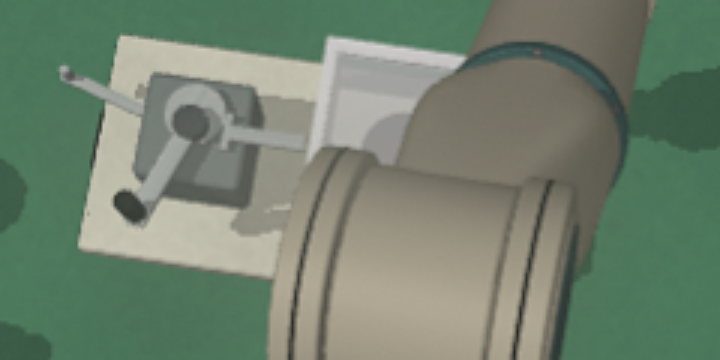

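The arm hides the door in the top view. The edge reads (645,-102), against (643,-105) expected when shut. I push a little more to make sure.

Request:
move_arm:
  steps:
    - [0,0,0,0,0.004,0,0]
    - [0,0,0,0,0.003,0,0]
    - [0,0,0,0,0,0,0]
    - [0,0,0,0,0,0,0]

```text
clock: 4.8
eef_pos: [628.8, -116.5, 109.8]
tool_rot: [3.13, -0.008, -0.274]
force: [0.5, -18.0, 4.8]
width: 0.1
gripper_force: 17.5
```

It's rigid at 18 N, so the door is seated. Back off, rise and check.

Request:
move_arm:
  steps:
    - [0,0,0,-0.005,-0.04,0,0]
    - [0,0,0,-0.005,-0.03,0.02,0]
    - [0,0,0,0,0,0.05,0]
    - [0,0,0,0,0,0.05,0]
    - [0,0,0,0,0,0.04,0]

```text
clock: 5.3
eef_pos: [618.3, -175.0, 270.4]
tool_rot: [-3.14, -0.001, -0.268]
force: [1.1, 0.2, 0.3]
width: 0.4
gripper_force: 0.0
```

Run:
```python
from h import *
im,d=eyes.get_image("scene"); print(pts("scene",["door_edge","door_hinge","lever_grip","lever_pivot","index_post","station"]))
s=telemetry.read_state();print(s["clock"],s["eef_pos"],s["force"],s["qpos"])
cv2.imwrite("pics/s3.png",cv2.resize(im[180:320,220:460],None,fx=3,fy=3))
```

```text
{'door_edge': (array([ 643., -117.,  126.]), 0.72), 'door_hinge': (array([483., -79.,  98.]), 0.71), 'lever_grip': (array([523., 201., 184.]), 0.6), 'lever_pivot': (array([596., 165., 142.]), 0.67), 'index_post': (array([643., 270., 130.]), 0.73), 'station': None}
5.65 [ 616.89330839 -174.79619894  266.19790453] [ 0.19409738 -0.01992073  0.64585703] [ 0.08613362  0.59544435  0.24904098  1.50124052 -0.15882672  1.06866571
 -1.46736447]
```

View pics/s3.png

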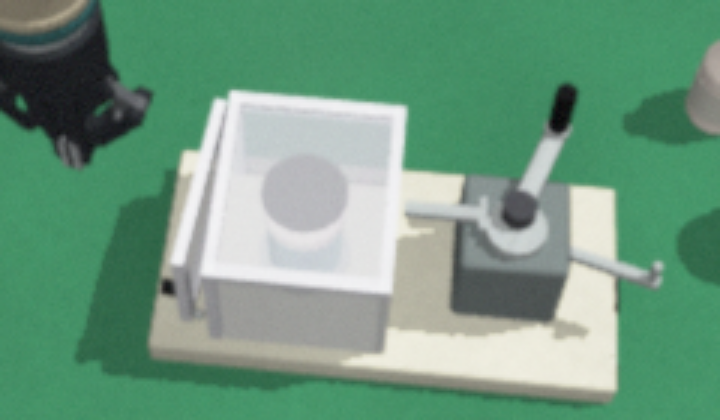

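The gap between panel and chamber at crop (195,270) shows the door still standing about 0.07 rad open, so it isn't seated. I go back and push again, nearer the edge and higher, looking while pressed.

Request:
move_arm:
  steps:
    - [0,0,0,0.005,0,-0.05,0]
    - [0,0,0,0.005,0,-0.05,0]
    - [0,0,0,0.003,0,-0.046,0]
    - [0,0,0,0,0.02,0,0]
    - [0,0,0,0,0.015,0,0]

```text
clock: 6.15
eef_pos: [628.6, -139.3, 119.0]
tool_rot: [3.142, 0.007, -0.269]
force: [-0.3, -0.2, -0.3]
width: -0.2
gripper_force: 0.0
```

Request:
move_arm:
  steps:
    - [0,0,0,0,0.008,0,0]
    - [0,0,0,0,0.008,0,0]
    - [0,0,0,0,0.005,0,0]
    - [0,0,0,0,0,0,0]

```text
clock: 6.55
eef_pos: [631.6, -121.5, 124.1]
tool_rot: [3.14, -0.003, -0.269]
force: [-0.5, -1.0, 0.1]
width: -0.2
gripper_force: 0.5
```

Run:
```python
from h import *
im,d=eyes.get_image("scene"); print(pts("scene",["door_edge","door_hinge"]))
s=telemetry.read_state();print(s["clock"],s["eef_pos"],s["force"],s["gripper_force"])
cv2.imwrite("pics/s4.png",cv2.resize(im[190:310,230:370],None,fx=5,fy=5))
```

```text
{'door_edge': (array([ 644., -107.,  126.]), 0.86), 'door_hinge': (array([483., -78.,  94.]), 0.72)}
6.7 [ 631.62570462 -120.18678987  123.95893014] [-0.24357835 -1.43144832  1.00076129] 0.6233300222083926
```

View pics/s4.png

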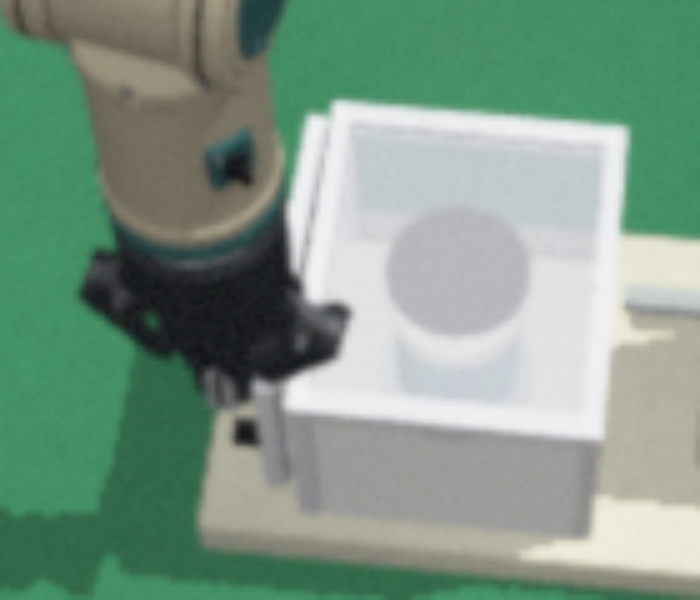

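The open-out finger knuckle at crop (330,330) overhangs the chamber roof. On the first push it was the knuckle that stopped against the chamber, not the door against its seat. I back off and turn the tool about 97° so the finger line runs parallel to the panel.

Request:
move_arm:
  steps:
    - [0,0,0,0,-0.03,0,0]
    - [0,0,8.5,0,-0.03,0,0]
    - [0,0,8.5,0,0,0,0]
    - [0,0,8.5,0,0,0,0]
    - [0,0,8.5,0,0,0,0]

```text
clock: 7.2
eef_pos: [630.9, -179.6, 123.4]
tool_rot: [-3.141, -0.001, 0.331]
force: [-0.6, 0.3, 0.2]
width: 0.0
gripper_force: 0.0
```

Request:
move_arm:
  steps:
    - [0,0,8.5,0,0,0,0]
    - [0,0,8.5,0,0,0,0]
    - [0,0,8.5,0,0,0,0]
    - [0,0,8.5,0,0,0,0]
    - [0,0,8.5,0,0,0,0]

```text
clock: 7.7
eef_pos: [631.0, -179.4, 123.5]
tool_rot: [3.141, -0.001, 1.073]
force: [0.5, -0.5, -0.4]
width: 0.1
gripper_force: 0.0
```

Request:
move_arm:
  steps:
    - [0,0,8.5,0,0,0,0]
    - [0,0,8.5,0,0,0,0]
    - [0,0,0,0,0,0,0]

```text
clock: 8.0
eef_pos: [630.9, -179.7, 123.3]
tool_rot: [3.141, -0.001, 1.364]
force: [0.5, 0.3, 0.5]
width: 0.5
gripper_force: 0.0
```

Request:
move_arm:
  steps:
    - [0,0,4,0,0.02,-0.005,0]
    - [0,0,0,0,0.02,-0.005,0]
    - [0,0,0,0,0.01,0,0]
    - [0,0,0,0,0.008,0,0]
    - [0,0,0,0,0,0,0]

```text
clock: 8.5
eef_pos: [631.2, -119.8, 113.1]
tool_rot: [3.141, -0.001, 1.436]
force: [0.5, -0.1, -0.0]
width: -0.0
gripper_force: 0.0
```

Request:
move_arm:
  steps:
    - [0,0,0,0,0.005,0,0]
    - [0,0,0,0,0.005,0,0]
    - [0,0,0,0,0.003,0,0]
    - [0,0,0,0,0,0,0]

```text
clock: 8.9
eef_pos: [630.9, -113.4, 113.0]
tool_rot: [3.14, 0.005, 1.43]
force: [0.4, -6.0, -0.5]
width: 0.2
gripper_force: 3.2
```

Run:
```python
from h import *
im,d=eyes.get_image("scene"); print(pts("scene",["door_edge","door_hinge"]))
s=telemetry.read_state();print(s["clock"],s["eef_pos"],s["force"],s["gripper_force"])
```

```text
{'door_edge': (array([ 645., -105.,  125.]), 0.76), 'door_hinge': (array([479., -81.,  93.]), 0.77)}
9.05 [ 630.8933812  -113.37957424  112.987086  ] [ 0.47513934 -6.59154419  0.1403901 ] 3.1189759529661387
```

Request:
move_arm:
  steps:
    - [0,0,0,0,0.005,0,0]
    - [0,0,0,0,0.004,0,0]
    - [0,0,0,0,0,0,0]

```text
clock: 9.35
eef_pos: [630.8, -113.4, 113.1]
tool_rot: [3.138, 0.015, 1.425]
force: [1.2, -20.4, -0.6]
width: 0.4
gripper_force: 9.9
```

Request:
move_arm:
  steps:
    - [0,0,0,0,0.005,0,0]
    - [0,0,0,0,0.003,0,0]
    - [0,0,0,0,0,0,0]

```text
clock: 9.65
eef_pos: [630.8, -113.4, 113.2]
tool_rot: [3.137, 0.024, 1.42]
force: [2.3, -32.6, -1.5]
width: 0.2
gripper_force: 16.0
```

Request:
move_arm:
  steps:
    - [0,0,0,0,-0.015,0,0]
    - [0,0,0,0,-0.04,0,0]
    - [0,0,0,0,-0.03,0.04,0]
    - [0,0,0,0,0,0.05,0]

```text
clock: 10.05
eef_pos: [627.8, -184.3, 201.1]
tool_rot: [-3.136, 0.004, 1.424]
force: [0.5, -0.5, 0.8]
width: 0.1
gripper_force: 0.0
```

Run:
```python
from h import *
im,d=eyes.get_image("scene"); print(pts("scene",["door_edge","door_hinge"]))
s=telemetry.read_state();print(s["clock"],s["eef_pos"],s["force"],s["gripper_force"])
cv2.imwrite("pics/s5.png",cv2.resize(im[190:310,230:370],None,fx=5,fy=5))
```

```text
{'door_edge': (array([ 643., -106.,  127.]), 0.68), 'door_hinge': (array([485., -79.,  97.]), 0.95)}
10.2 [ 633.34839638 -177.86950645  206.83255084] [-0.16713104  1.03374466 -0.00269923] 0.0
```

View pics/s5.png

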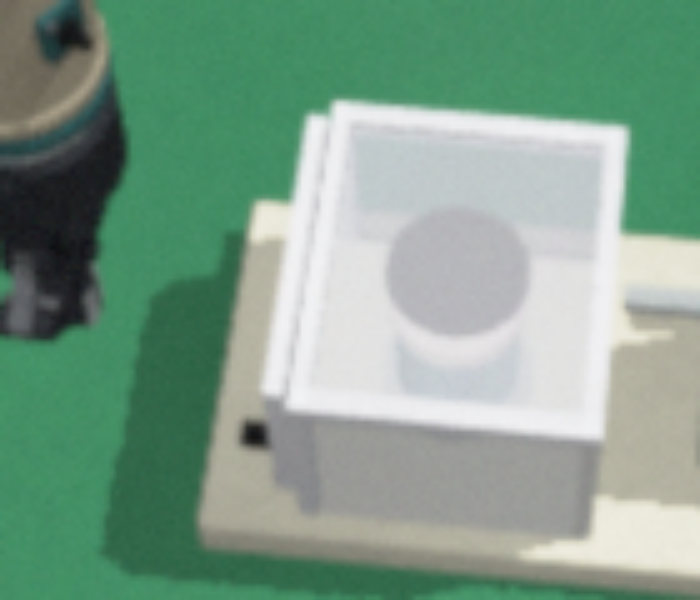

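The door is now parallel to the chamber, seated at crop (280,390). Next I go to the lever pin, high over the roof and opening the fingers on the way.

Request:
move_arm:
  steps:
    - [0,0,0,0,0,0.045,0]
    - [0,0,0,-0.012,0.042,0.012,0]
    - [0,0,0,-0.012,0.042,0,0]
    - [0,0,0,-0.012,0.042,0,0]
    - [0,0,0,-0.012,0.042,0,0.05]

```text
clock: 10.7
eef_pos: [581.4, -6.9, 258.9]
tool_rot: [-3.14, -0.0, 1.434]
force: [0.3, 0.1, 0.1]
width: 13.5
gripper_force: 0.0
```

Request:
move_arm:
  steps:
    - [0,0,0,-0.012,0.042,0,0.06]
    - [0,0,0,-0.012,0.042,0,0.06]
    - [0,0,0,-0.012,0.042,0,0.06]
    - [0,0,0,-0.012,0.042,0,0.06]
    - [0,0,0,-0.012,0.042,0,0.06]

```text
clock: 11.2
eef_pos: [521.2, 202.8, 258.8]
tool_rot: [-3.14, 0.001, 1.434]
force: [0.3, 0.1, -0.8]
width: 60.2
gripper_force: 0.0
```

Run:
```python
from h import *
for c in("wrist","scene"):
    im,d=eyes.get_image(c); print(pts(c,["lever_grip","index_post","lever_pivot"]))
s=telemetry.read_state();print(s["clock"],s["eef_pos"],s["tool_rot"],s["width"])
```

```text
{'lever_grip': (array([520., 217., 185.]), 0.58), 'index_post': (array([635., 284., 133.]), 0.9), 'lever_pivot': (array([592., 178., 144.]), 0.98)}
{'lever_grip': (array([523., 199., 187.]), 0.84), 'index_post': (array([641., 270., 131.]), 0.96), 'lever_pivot': (array([593., 164., 142.]), 0.7)}
11.6 [523.18232242 199.27187517 259.33763816] [-3.14117570e+00  1.20279149e-03  1.43067921e+00] 59.78577641034762
```

Run:
```python
from h import *
for c in("wrist","top"):
    im,d=eyes.get_image(c); print(pts(c,["lever_grip","index_post","lever_pivot"]))
```

```text
{'lever_grip': None, 'index_post': (array([642., 271., 135.]), 0.86), 'lever_pivot': (array([597., 166., 143.]), 0.84)}
{'lever_grip': (array([516., 199., 183.]), 0.69), 'index_post': (array([580.,  54.,   1.]), 0.66), 'lever_pivot': (array([596., 170., 143.]), 0.97)}
```

The wrist view agrees now that the arm is still. Descend and pinch.

Request:
move_arm:
  steps:
    - [0,0,0,-0.001,0.001,-0.04,0.06]
    - [0,0,0,0,0,-0.035,0.06]
    - [0,0,0,0,0,-0.023,0.06]
    - [0,0,0,0,0,0,0.01]
    - [0,0,0,0,0,0,0.01]

```text
clock: 12.5
eef_pos: [522.1, 202.4, 162.2]
tool_rot: [3.142, -0.0, 1.433]
force: [0.2, -0.3, 0.7]
width: 32.0
gripper_force: 0.0
```

Request:
move_arm:
  steps:
    - [0,0,0,0,0,0,0.01]
    - [0,0,0,0,0,0,0.01]
    - [0,0,0,0,0,0,0.01]
    - [0,0,0,0,0,0,0.01]

```text
clock: 12.9
eef_pos: [521.1, 203.1, 163.3]
tool_rot: [-3.142, -0.001, 1.434]
force: [-6.6, 0.8, 5.4]
width: 16.5
gripper_force: 58.4
```

Request:
move_arm:
  steps:
    - [0,0,0,0.0065,0.011,0,0.01]
    - [0,0,0,0.008,0.01,0,0.01]
    - [0,0,0,0.0095,0.0085,0,0.01]
    - [0,0,0,0.0105,0.007,0,0.01]
    - [0,0,0,0.0115,0.0055,0,0.01]

```text
clock: 13.4
eef_pos: [563.3, 247.9, 163.3]
tool_rot: [-3.134, -0.002, 1.435]
force: [-13.6, 2.6, 7.0]
width: 16.8
gripper_force: 59.0
```

Request:
move_arm:
  steps:
    - [0,0,0,0.0125,0.0035,0,0.01]
    - [0,0,0,0.0125,0.0015,0,0.01]
    - [0,0,0,0.013,0,0,0.01]
    - [0,0,0,0.0125,-0.002,0,0.01]
    - [0,0,0,0.012,-0.004,0,0.01]

```text
clock: 13.9
eef_pos: [627.9, 256.5, 163.9]
tool_rot: [-3.139, -0.018, 1.44]
force: [-4.3, 17.4, -3.6]
width: 14.9
gripper_force: 59.0
```

Request:
move_arm:
  steps:
    - [0,0,0,0,0,0,0.01]
    - [0,0,0,0,0,0,0.01]
    - [0,0,0,0,0,0,0.01]

```text
clock: 14.2
eef_pos: [630.5, 255.6, 164.0]
tool_rot: [3.139, -0.019, 1.438]
force: [1.2, 19.0, -4.8]
width: 14.6
gripper_force: 59.2
```

Run:
```python
from h import *
for c in("scene","top","wrist"):
    im,d=eyes.get_image(c); print(pts(c,["lever_grip","jar_top","door_edge","index_post"]))
    if c=="scene": cv2.imwrite("pics/s6.png",cv2.resize(im[180:320,220:460],None,fx=3,fy=3))
    if c=="top": cv2.imwrite("pics/t6.png",cv2.resize(im[180:300,180:420],None,fx=3,fy=3))
s=telemetry.read_state();print(s["clock"],s["eef_pos"],s["tool_rot"],s["width"],s["force"],s["gripper_force"])
```

```text
{'lever_grip': (array([629., 241., 187.]), 0.89), 'jar_top': (array([583.,  55.,   4.]), 0.64), 'door_edge': (array([ 645., -103.,  125.]), 0.66), 'index_post': (array([640., 269., 130.]), 0.86)}
{'lever_grip': None, 'jar_top': None, 'door_edge': (array([ 646., -101.,  128.]), 0.64), 'index_post': None}
{'lever_grip': (array([632., 245., 185.]), 0.79), 'jar_top': None, 'door_edge': None, 'index_post': (array([640., 270., 134.]), 0.8)}
14.95 [630.52455125 255.61680864 164.02166699] [ 3.13879839 -0.01882778  1.43850422] 15.17616515258256 [ 0.52760386 19.58042239 -4.73997289] 59.16660010814667
```

View pics/s6.png

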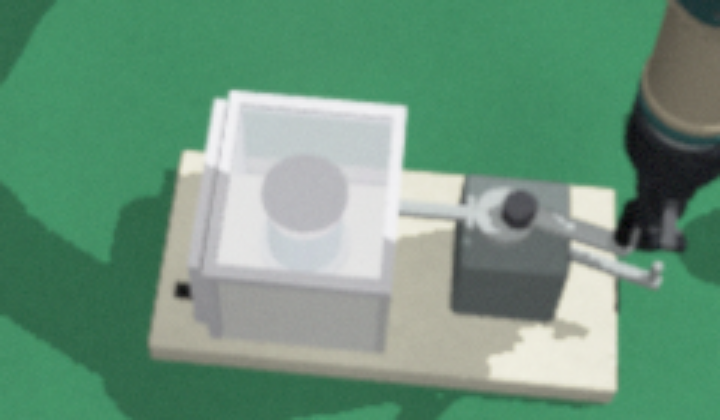

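The lever is round near the post, at crop (620,240) against the post at (655,270), and the door is still shut. But the TCP sits 12 mm outward of the pin, so I check the grip from the wrist camera.

Run:
```python
from h import *
im,d=eyes.get_image("wrist"); print(pts("wrist",["lever_grip","index_post","lever_pivot"]))
cv2.imwrite("pics/w7.png",im)
M,p=T("wrist"); c=eyes.calibration("wrist"); K=np.array([[c["fx"],0,c["cx"]],[0,c["fy"],c["cy"]],[0,0,1]])
Q=np.array([[597,165,143],[642,270.5,133],[630.5,243,204],[630.5,243,148]],float)
print(cv2.projectPoints((Q-p)@M,np.zeros(3),np.zeros(3),K,np.array(c["distortion"]))[0].round().tolist())
```

```text
{'lever_grip': (array([631., 246., 185.]), 0.78), 'index_post': (array([642., 271., 130.]), 0.7), 'lever_pivot': None}
[[[278.0, 464.0]], [[340.0, 251.0]], [[326.0, 408.0]], [[324.0, 323.0]]]
```

View pics/w7.png

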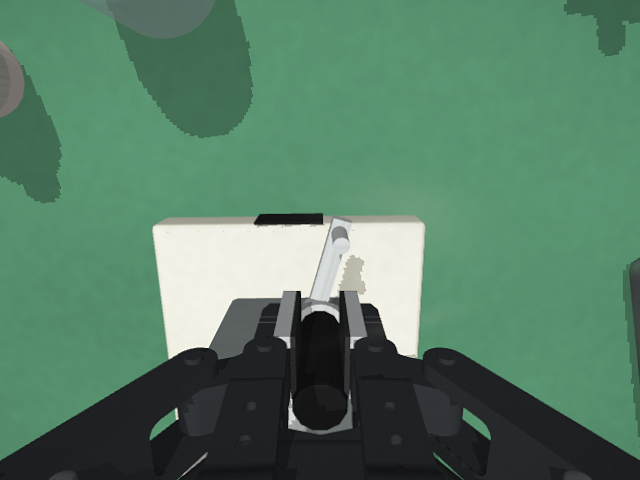

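The pin, at (320,325) to (320,405), sits between the pads where the highest-lift pose projects, to within 2 mm. The arm lines up with the post at (340,235). I hold for 1 s to check nothing creeps.

Request:
move_arm:
  steps:
    - [0,0,0,0.001,0,0,0.01]
    - [0,0,0,0,0,0,0.01]
    - [0,0,0,0,0,0,0.01]
    - [0,0,0,0,0,0,0.01]
    - [0,0,0,0,0,0,0.01]

```text
clock: 15.65
eef_pos: [630.7, 255.6, 164.0]
tool_rot: [3.14, -0.018, 1.439]
force: [-1.2, 18.5, -3.7]
width: 14.7
gripper_force: 59.2
```

Request:
move_arm:
  steps:
    - [0,0,0,0,0,0,0.01]
    - [0,0,0,0,0,0,0.01]
    - [0,0,0,0,0,0,0.01]
    - [0,0,0,0,0,0,0.01]
    - [0,0,0,0,0,0,0.01]

```text
clock: 16.15
eef_pos: [630.8, 255.5, 164.0]
tool_rot: [3.14, -0.018, 1.439]
force: [-0.9, 18.2, -3.6]
width: 14.8
gripper_force: 59.2
```

Run:
```python
from h import *
for c in("scene","wrist"):
    im,d=eyes.get_image(c); print(pts(c,["lever_grip","door_edge","yellow_jar","reagent_bottle","beaker"]))
s=telemetry.read_state();print(s["clock"],s["eef_pos"],s["width"],s["force"],s["gripper_force"])
```

```text
{'lever_grip': (array([630., 239., 188.]), 0.87), 'door_edge': (array([ 642., -103.,  129.]), 0.9), 'yellow_jar': (array([547., 444.,  -4.]), 0.78), 'reagent_bottle': (array([547., 440.,   2.]), 0.51), 'beaker': (array([ 391., -438.,   -2.]), 0.88)}
{'lever_grip': (array([633., 245., 186.]), 0.62), 'door_edge': None, 'yellow_jar': None, 'reagent_bottle': None, 'beaker': None}
16.75 [630.75011593 255.53855427 163.97110855] 15.074050820768829 [-1.0962601  18.17096401 -3.85749421] 59.18679714202881
```

```bash
python3 -c "
from cell import ctrl; print(ctrl.finish_job())"
```

```text
the job is handed in; nothing more can be done
None
```

I handed the job in with the door seated and the gripper holding the lever at about 1.5 rad, in line with the index post and steady for over a second; stage height was not measured directly, and no verdict came back.

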